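# Jack up the front of the bench power unit and hold it

## Robot

A 6-joint arm with a two-finger parallel gripper is mounted at the origin on a cart in front of the work surface, level with it; the furniture and walls round the work are solid. World frame = base frame: x ahead of the robot, y to its left, z up, the work surface at z = 0. Lengths are in m, angles in rad, forces in N, time in s.
With the tool pointing down it reaches from about 0.25 to 0.85 m from the base axis. Payload 12.5 kg.
Tool frame: the origin (TCP) lies between the finger pads; the fingertips stand 25 mm ahead of it and the grasp point (between the pads) lies 6 mm ahead of it; z points along the fingers, y is the line along which they close (so a half turn about z gives the same grasp; the last joint's range is limited). The gripper opens to 93 mm and grips with 3 to 60 N. Pads are 15 mm wide; open, the fingers measure 128 mm over their backs; the gripper's body (75 mm by 188 mm) begins 65 mm behind the grasp point.
Start: joints at [1.021, 0.351, 1.652, -0, 1.139, -0.085], TCP at [0.247, 0.492, 0.244] pointing down, gripper open.
Joint ranges: [-2.75, 2.75], [-0.79, 2.1], [0.01, 2.65], [-1.57, 4.71], [0.07, 3.14], [-2.87, 2.87]. Speed limits (rad/s): [2.22, 2.22, 2.79, 3.14, 3.14, 3.14].

## Interface

Orientations are given as a unit quaternion [w, x, y, z].
In Python, from plant import arm, snapshot, camera_model gives the robot as it stands.
- The arm moves only by the tool carry_out, never from a script. Its argument "commands" is one flat list of numbers, 7 for each row, row after row: the turn, a rotation vector about the tool's x, y, z in rad, then the shift along the tool's x, y, z in cm, then the opening, from 0 (shut) to 1 (fully open). A call has 1 to 5 rows; each row is the pose to reach, as a shift and turn from the pose commanded when the call began, along the tool's axes at that moment; what a row does not reach only later rows make up. A row lasts 1/10 s, in which the tool goes at most 50 mm and 8.59 degrees, less where a joint would pass 70% of its speed; a pose out of reach is approached as far as the arm can. A call with a gripper value outside its range is refused whole. The fingers move at their own pace and stop on an object; "grip_force" is the grip in N (left out, the last holds). Time passes only in rows, so rows that repeat a pose let the fingers close. It gives the time, the measured TCP pose, the force, the opening and the grip force at its end, in the units of the state.
- arm.read_state(): the state, without advancing time (a new reading comes with each control period).
- snapshot(name): name is "side" or "top" or "wrist"; returns the picture (384x512x3 uint8, red, green, blue); there is no depth.
- camera_model(name): a dict with "fx", "fy", "cx", "cy" (pixels), "D" ([k1, k2, p1, p2, k3] as OpenCV has them; the pictures are not rectified), "world_from_camera" (4x4, takes a point from camera to world coordinates); the wrist camera has in their place "tool_from_camera" (4x4, takes a point from camera to tool coordinates, whose origin is the TCP and whose axes are the flange's). Camera axes: x right, y up, looking along -z (the intrinsics and any distortion apply to the point x, -y, -z); pixel columns grow to the right and rows downward; lengths in m; the calibration is good to about 2 mm. A picture is of the moment at which its call begins: read the wrist's pose just before it. camera_model takes no time and is no camera call.
- arm.close_job(): hands the job in; it is judged then, once.
The state is a dict: "time_s": time; "joint_pos": joint angles; "qvel": joint speeds; "effort": joint torques, N m; "tcp_pos": TCP position; "tool_rot": TCP orientation; "wrist_force": force on the tool from outside, world axes, zero at the start; "moment": the same for the moment, N m; "opening": finger opening in m; "gripper_force": force on a finger pad.
Only numpy, scipy, OpenCV 4.12 (cv2) and the standard library are available. Lean on these libraries where they do the work, as an engineer would, in place of code of your own. Each camera call takes 0.05 s, during which the arm holds its last target. There are 200 camera calls.

## Task

I need to slide packers under the front feet of the grey power unit. Slide the red jack's yellow transport lock knob back to its end stop, set the jack flat on the bench with its saddle under the middle of the unit's yellow lift pad, and pump the handle until the saddle carries the unit and both front feet are at least 7 mm off the bench. The jack lowers the unit when its handle comes up, so finish still pressing the handle down, with the unit raised; do not shove the unit along the bench or disturb the loose things around.

Things in the scene. Friction and masses are not known exactly. Their poses are not given: they have to be found in the camera images.
- jack: Red toe jack, loose on the bench, 1 kg, 227 x 112 x 120 mm high. Origin: underside, below the tower's middle; x points from the handle end to the saddle end (that end goes under the load), y left, z up. Base plate x -155 to +72 mm, 8 mm thick (6 mm ahead of the tower; flanges to 18 at its rear sides), y +-38 (+-56 for x -105 to -20). Tower x -30 to +24, y +-26, top z 96. Slides at 5 to 9 N.
- jack_grip (a point): Middle of the black carrying grip on the jack's tower: bar 66 long (jack's x), 22 wide (jack's y), 14 mm high, top 120 mm above the bench; the point is at x -3, y 0, z 113 mm of the jack. Its centre of mass lies about 34 mm behind it (towards the handle).
- lock_knob (a point): Middle of the yellow transport lock knob, left of and behind the tower: x -62, y +46, z 76 mm of the jack when locked. 16 (jack's x) x 18 (y) x 26 mm high, top at z 88, on a thin stem. Slides straight back (jack's -x) with about 2 N and stays where left.
- jack_lock (a joint): Travel of the transport lock in m: 0 locked (its steel nose stands under a pin on the handle and blocks it), 0.026 fully back at its end stop.
- handle_pad (a point): Top middle of the handle's black rubber pad, the place to press: 62 long (along the handle) x 30 wide x 12 mm. Up: x -126, z 110 mm of the jack, sloping up to the back by 0.28 rad; fully down: x -130, z 52 mm, sloping down to the back by 0.22 rad. Spring-returned. Pressing takes 4 to 9 N empty, 10 to 14 N when lifting the unit.
- jack_handle (a joint): Angle of the pump handle in rad: 0 up (rest), 0.5 fully down at its stop. It turns about a cross pin at x -14, z 72 mm of the jack, 118 mm from the pad's middle, and springs up when let go.
- saddle (a point): Middle of the top of the jack's saddle, a dark round steel disc 22 mm across on the steel toe, at x +60, y 0 mm of the jack, 30 to 36 mm above the bench at the start.
- jack_toe (a joint): Height of toe and saddle in m: 0 lowest (saddle top 30 mm up), 0.046 highest; starts at 0 to 0.006. A full stroke raises it 15 to 20 mm. With the handle up it stays put if empty, but sinks under load until the unit stands on its feet again. Once the saddle has reached the pad, one more full stroke lifts the pad 12 mm or more. Takes 2 or 3 full strokes in all; more do no harm.
- unit: Grey steel power unit, dark front panel, loose on four 14 mm high rubber feet, 1.6 to 2.3 kg, 150 deep (x) x 210 wide (y) x 100 mm high. Origin: on the bench under its middle; x points from front to back, away from the robot. Front face x -75 mm; feet x +-58, y +-85. Lifted at the pad it tips about its rear feet; it slides if pushed with about 10 N.
- lift_pad (a point): Lift point: middle of the underside of the yellow bracket on the unit's front, at x -101, y 0, z 50 mm of the unit, below a black ring mark on the bracket's top (z 56). Bracket 56 x 56 mm; a skirt round front and sides hangs down to z 44, 50 mm wide inside; the saddle goes in below the skirt and rises into it. Raising the pad 10 mm raises the front feet 7 mm.
- unit_rear (a point): Point on the bench midway between the unit's rear feet.
- packer_0: Orange plastic packer, 50 x 34 x 6 mm, lying flat, loose; leave alone.
- packer_1: A second orange plastic packer, 50 x 34 x 6 mm, lying flat, loose; leave alone.
- tape_roll: Roll of black tape, 67 mm across, 19 mm high, loose; leave alone.
- sleeve_vial: Clear vial with an orange screw cap, 31 mm across, 80 mm high, loose; leave alone.
- side_cutters: Red-handled side cutters, 140 mm long, lying flat, loose; leave alone.
- jacket_slitter: Orange cable slitter, 110 x 44 x 28 mm, loose; leave alone.

How it is judged:
By the outcome, as a careful person would: the job done as asked, in the order asked, and still so for the second after the job is handed in, while the arm keeps its last pose, push and grip.
It also fails if it takes over 72 s, if anything falls off the work surface, if the arm or the gripper's body presses on something with over 40 N, if the wrist force passes 120 N, or if a joint passes its speed limit or range.

## Working session

There is one attempt and no reset: what is moved stays moved. The work goes in short steps, Python scripts to look and compute and a tool call to move; the robot and the scene stay as the last step left them, time stands still between calls to the robot, and variables do not carry over. Pictures are saved under pics/ and viewed, at most 10 in all, crops included, and the job is handed in when it is done.

Besides the shell and the picture viewer there is one more tool, called after "Call:" as name(argument=value, ...), one argument or row to a line, values as JSON. carry_out: Moves the arm, as the interface text tells. Its arguments: {"type":"object","properties":{"commands":{"type":"array"},"grip_force":{"type":"number"}},"required":["commands"]}

```bash
ls; mkdir -p pics; python3 - <<'E'
from plant import arm,snapshot,camera_model
import cv2,numpy as np
s=arm.read_state();print(s)
ims=[]
for n in("side","top"):
    im=snapshot(n);cv2.imwrite(f"pics/{n}0.png",im[...,::-1]);m=camera_model(n);print(n,{k:np.round(v,4).tolist() for k,v in m.items()})
m=camera_model("wrist");print({k:np.round(v,4).tolist() for k,v in m.items()})
E
```

```text
pics
{'time_s': 0.0, 'joint_pos': array([ 1.02139183e+00,  3.51213788e-01,  1.65242676e+00, -1.78816299e-05,
        1.13908751e+00, -8.45702147e-02]), 'qvel': array([-0.00014879,  0.00053678, -0.0007609 ,  0.00121106,  0.00017511,
        0.00015988]), 'effort': array([-1.38776126e-03, -4.97307014e+01, -2.85257792e+01,  6.97392854e-02,
        2.56808818e-02, -6.96752863e-05]), 'tcp_pos': array([0.24635245, 0.49139055, 0.24311269]), 'tool_rot': array([-1.69242202e-04,  2.30326663e-01,  9.73113203e-01, -5.41949941e-04]), 'wrist_force': array([ 0.39244659,  1.02874813, -0.01689084]), 'moment': array([-0.03399517,  0.05444646, -0.00111314]), 'gripper_force': 0.0, 'opening': 0.09297819988967074}
side {'fx': 347.6726, 'fy': 347.6726, 'cx': 253.9325, 'cy': 189.3796, 'D': [0.0173, 0.0, 0.0, 0.0, 0.0], 'world_from_camera': [[0.9706, 0.1456, -0.1916, 0.3714], [-0.2401, 0.6394, -0.7304, -0.8279], [0.0161, 0.755, 0.6556, 0.8005], [0.0, 0.0, 0.0, 1.0]]}
top {'fx': 413.456, 'fy': 413.456, 'cx': 255.393, 'cy': 187.2845, 'D': [-0.0746, 0.0, 0.0, 0.0, 0.0], 'world_from_camera': [[0.1407, 0.8118, -0.5667, -0.2283], [-0.99, 0.1207, -0.0729, -0.1552], [0.0092, 0.5713, 0.8207, 1.2923], [0.0, 0.0, 0.0, 1.0]]}
{'fx': 278.8319, 'fy': 278.8319, 'cx': 255.9164, 'cy': 190.8405, 'D': [-0.0423, 0.0, 0.0, 0.0, 0.0], 'tool_from_camera': [[-0.0002, 0.9579, 0.2871, 0.0798], [1.0, 0.0003, -0.0003, 0.0002], [-0.0004, 0.2871, -0.9579, -0.141], [0.0, 0.0, 0.0, 1.0]]}
```

View pics/side0.png

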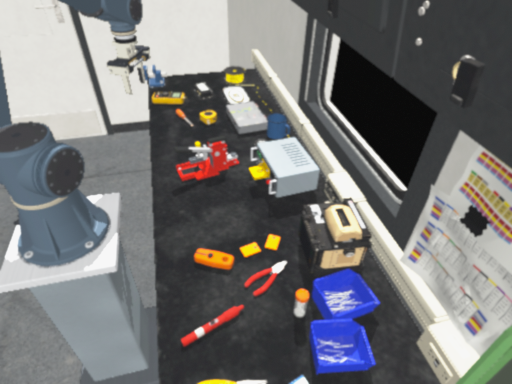

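View pics/top0.png

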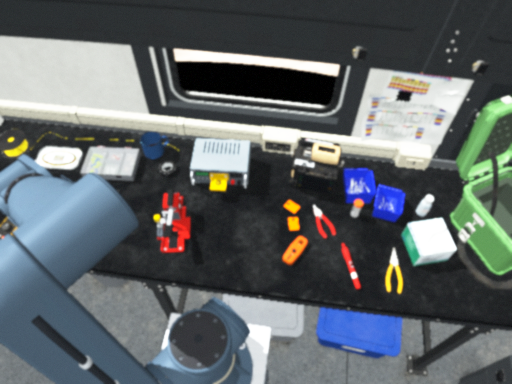

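Side view: jack at about (210,160), unit at (287,165), yellow pad at (259,172). Top view: jack at (173,222) with its toe up at (180,197), pad at (219,183), knob at (157,217), tape at (169,168). I'll enlarge both.

```bash
cat > h.py <<'E'
import cv2,numpy as np
from plant import arm,snapshot,camera_model
from scipy.spatial.transform import Rotation as R
def cam(name,s=None):
    m=camera_model(name);K=np.array([[m["fx"],0,m["cx"]],[0,m["fy"],m["cy"]],[0,0,1]])
    if name=="wrist":
        s=s or arm.read_state();T=np.eye(4);w=s["tool_rot"];T[:3,:3]=R.from_quat([*w[1:],w[0]]).as_matrix();T[:3,3]=s["tcp_pos"]
        T=T@np.array(m["tool_from_camera"])
    else: T=np.array(m["world_from_camera"])
    return K,np.array(m["D"],float),T
def rays(c,uv):
    K,D,T=c;p=cv2.undistortPoints(np.array(uv,float).reshape(-1,1,2),K,D)[:,0]
    d=np.c_[p[:,0],-p[:,1],-np.ones(len(p))]@T[:3,:3].T
    return T[:3,3],d
def onz(c,uv,z):
    o,d=rays(c,uv);return o+d*((z-o[2])/d[:,2])[:,None]
def proj(c,P):
    K,D,T=c;q=(np.atleast_2d(P)-T[:3,3])@T[:3,:3];q=q*[1,-1,-1]
    return cv2.projectPoints(q,np.zeros(3),np.zeros(3),K,D)[0][:,0]
E
python3 - <<'E'
import cv2,numpy as np
a=cv2.imread("pics/top0.png")[130:270,140:260];b=cv2.imread("pics/side0.png")[125:205,170:330]
a=cv2.resize(a,(480,560),interpolation=cv2.INTER_CUBIC)
b=cv2.resize(b,(640,320),interpolation=cv2.INTER_CUBIC)
cv2.imwrite("pics/ca.png",a);cv2.imwrite("pics/cb.png",b)
E
```

```text
(no output)
```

View pics/ca.png

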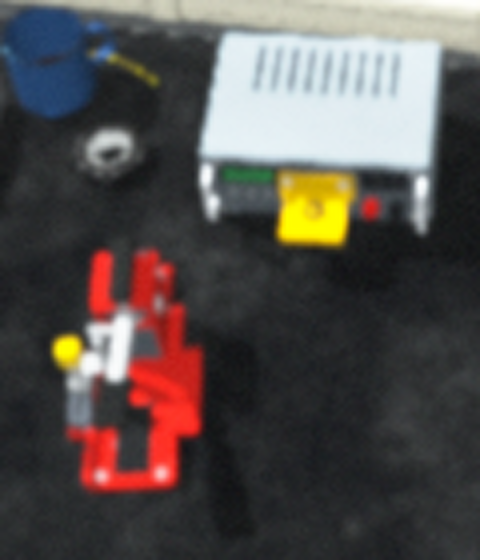

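View pics/cb.png

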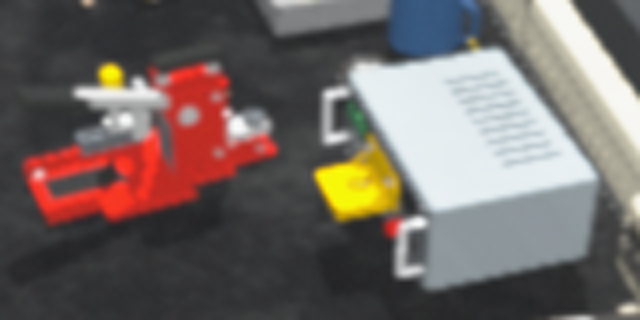

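Crops show: ring mark at top px (218.8,182) and side px (260,170.5); knob top at crop (67,350) → (156.8,217.5), side (111,74) → (197.7,143.5); saddle side (255,122) → (233.7,155.5).

```bash
python3 - <<'E'
from h import *
np.set_printoptions(precision=4,suppress=True)
t,s=cam("top"),cam("side")
ta=lambda x,y:(140+x/4-.4,130+y/4-.4); sa=lambda x,y:(170+x/4-.4,125+y/4-.4)
def tri(u,v):
    o1,d1=rays(t,[u]);o2,d2=rays(s,[v]);d1=d1[0];d2=d2[0]
    A=np.c_[d1,-d2];x=np.linalg.lstsq(A,o2-o1,rcond=None)[0];p=o1+x[0]*d1;q=o2+x[1]*d2
    return (p+q)/2,np.linalg.norm(p-q)
print("ring top",onz(t,[ta(315,208)],.056),"side",onz(s,[sa(360,182)],.056))
print("unit top corners top z.1",onz(t,[ta(202,163),ta(437,168),ta(222,32),ta(442,40)],.1))
print("side",onz(s,[sa(350,70),sa(425,208),sa(500,48),sa(597,180)],.1))
print("knob",tri(ta(67,350),sa(111,74)), onz(t,[ta(67,350)],.08),onz(s,[sa(111,74)],.08))
print("saddle side z.033",onz(s,[sa(255,122)],.033))
print("base rear screws top z.018",onz(t,[ta(101,475),ta(162,471)],.018), "base rear corner side",onz(s,[sa(38,175)],.018))
print("grip side z.12",onz(s,[sa(152,70),sa(218,50)],.12))
print("tape",onz(t,[ta(110,150)],.019))
E
```

```text
ring top [[0.6306 0.0929 0.056 ]] side [[0.6329 0.0969 0.056 ]]
unit top corners top z.1 [[ 0.6342  0.1949  0.1   ]
 [ 0.6598 -0.0162  0.1   ]
 [ 0.7911  0.2124  0.1   ]
 [ 0.812   0.002   0.1   ]]
side [[ 0.6505  0.2051  0.1   ]
 [ 0.6599 -0.0022  0.1   ]
 [ 0.7965  0.2108  0.1   ]
 [ 0.8092  0.0017  0.1   ]]
knob (array([0.4378, 0.2693, 0.0826]), np.float64(0.004807111734855723)) [[0.4366 0.269  0.08  ]] [[0.44  0.276 0.08 ]]
saddle side z.033 [[0.5672 0.2371 0.033 ]]
base rear screws top z.018 [[0.3547 0.228  0.018 ]
 [0.3662 0.1773 0.018 ]] base rear corner side [[0.3608 0.2191 0.018 ]]
grip side z.12 [[0.4721 0.2133 0.12  ]
 [0.5345 0.2328 0.12  ]]
tape [[0.6952 0.3111 0.019 ]]
```

Call:
carry_out(
  commands=[0, 0, -0.68, -30.8, -13.9, -2.6, 0.5, 0, 0, -0.68, -30.8, -13.9, -2.6, 0.5, 0, 0, -0.68, -30.8, -13.9, -2.6, 0.5, 0, 0, -0.68, -30.8, -13.9, -2.6, 0.5, 0, 0, -0.68, -30.8, -13.9, -2.6, 0.5],
  grip_force=10,
)

```text
time_s: 0.6
tcp_pos: [0.3899, 0.3154, 0.261]
tool_rot: [-0.0, -0.105, 0.995, -0.0]
wrist_force: [0.5, 0.5, 0.9]
opening: 0.0576
gripper_force: 0.0
```

Call:
carry_out(
  commands=[0, 0, 0, -4.5, -8.5, -1, 0.0, 0, 0, 0, -4.5, -8.5, -1, 0, 0, 0, 0, -4.5, -8.5, -1, 0, 0, 0, 0, -4.5, -8.5, -1, 0, 0, 0, 0, -4.5, -8.5, -1, 0],
)

```text
time_s: 1.1
tcp_pos: [0.4499, 0.2434, 0.2707]
tool_rot: [-0.0, -0.102, 0.995, -0.0]
wrist_force: [-0.2, 0.2, 0.5]
opening: 0.0177
gripper_force: 0.0
```

```bash
python3 - <<'E'
from h import *
s=arm.read_state();np.save("s1.npy",s,allow_pickle=True);im=snapshot("wrist")[...,::-1];cv2.imwrite("pics/w1.png",im);print(s["tcp_pos"],s["tool_rot"],s["opening"])
cv2.imwrite("pics/w1b.png",cv2.resize(im,(800,600),interpolation=cv2.INTER_CUBIC))
E
```

```text
[0.44987714 0.24337034 0.27069957] [-3.78607707e-04 -1.02079589e-01  9.94776163e-01 -1.20031742e-05] 0.01765046702945967
```

View pics/w1b.png

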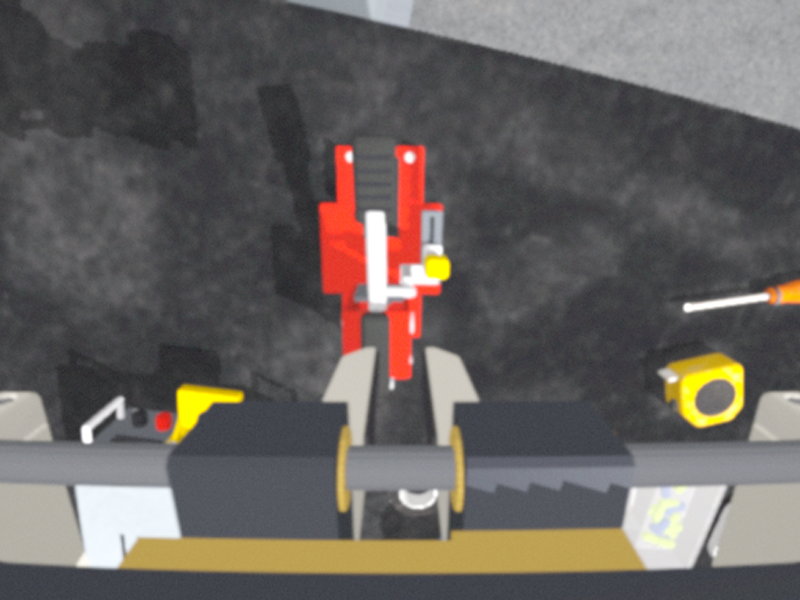

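The jack is upright in the view: base rear corners (336,147)/(425,147), screws (349,157)/(410,157), knob top (437,267), wide base corners (320,205)/(443,205).

```bash
python3 - <<'E'
from h import *
np.set_printoptions(precision=4,suppress=True)
s=np.load("s1.npy",allow_pickle=True).item();w=cam("wrist",s);k=1.5625
im=cv2.imread("pics/w1.png").astype(int);b,g,r=im[...,0],im[...,1],im[...,2]
red=((r>140)&(g<60)&(b<60)).astype(np.uint8);yel=((r>150)&(g>140)&(b<90)).astype(np.uint8)
for nm,m in(("red",red),("yel",yel)):
    n,l,st,c=cv2.connectedComponentsWithStats(m)
    for i in range(1,n):
        if st[i,4]>30:print(nm,st[i],c[i])
f=lambda L,z:onz(w,np.array(L)/k-.2,z)
print("rear corners .018\n",f([(336,147),(425,147)],.018))
print("screws\n",f([(349,157),(410,157)],.018))
print("wide corners .008\n",f([(320,205),(443,205),(320,291)],.008))
print("knob top\n",f([(437,267)],.085))
print("pad .11\n",f([(376,170)],.11))
print("toe front .006",f([(400,380)],.006))
E
```

```text
red [262 104   7  26  88] [265.125  115.4773]
red [204 111  30 113 985] [218.6782 174.3289]
red [250 131  20  41 227] [260.8634 152.6784]
red [250 193  12   7  46] [256.3261 196.6087]
red [101 264   8  11  78] [104.5128 269.    ]
yel [272 163  16  17 210] [279.9286 170.4952]
yel [500 183  12  11 112] [506.0714 188.2589]
yel [ 427  227   49   47 1082] [449.8965 245.6516]
yel [108 247  48  36 727] [126.2875 259.6039]
yel [218 274   6  13  46] [220.4783 279.9565]
yel [289 274   6  13  50] [291.38 279.9 ]
yel [217 315   7  12  35] [220.6    320.4857]
yel [  78  339  333   27 6945] [254.5616 353.9916]
rear corners .018
 [[0.3653 0.1696 0.018 ]
 [0.3499 0.2445 0.018 ]]
screws
 [[0.3712 0.182  0.018 ]
 [0.3606 0.2336 0.018 ]]
wide corners .008
 [[0.4178 0.1621 0.008 ]
 [0.3951 0.2719 0.008 ]
 [0.4984 0.1746 0.008 ]]
knob top
 [[0.4371 0.2696 0.085 ]]
pad .11
 [[0.3759 0.2116 0.11  ]]
toe front .006 [[0.5766 0.2695 0.006 ]]
```

Call:
carry_out(
  commands=[0, 0, 0, -2.0, 3.9, 0, 0.0, 0, 0, 0, -2.0, 3.9, 5, 0, 0, 0, 0, -2, 3.9, 10, 0, 0, 0, 0, -2, 3.9, 13, 0, 0, 0, 0, -2, 3.9, 13, 0],
)

```text
time_s: 1.65
tcp_pos: [0.4595, 0.2851, 0.1374]
tool_rot: [-0.003, -0.103, 0.995, -0.001]
wrist_force: [-0.5, 0.7, 0.5]
opening: 0.0002
gripper_force: 0.0
```

```bash
python3 - <<'E'
from h import *
s=arm.read_state();print(s["tcp_pos"],s["tool_rot"],s["opening"],s["wrist_force"])
O=np.array([.5093,.2384]);c,q=np.cos(.204),np.sin(.204)
d=s["tcp_pos"][:2]-O;print("jack xy",d@[c,q],d@[-q,c])
im=snapshot("wrist")[...,::-1];cv2.imwrite("pics/w2.png",cv2.resize(im,(800,600)))
E
```

```text
[0.45951579 0.28506756 0.13740496] [-0.00339571 -0.10271357  0.99470436 -0.0012766 ] 0.00019029553892872152 [-0.50058895  0.68544913  0.47622709]
jack xy -0.039297596764606896 0.05578554424014635
```

View pics/w2.png

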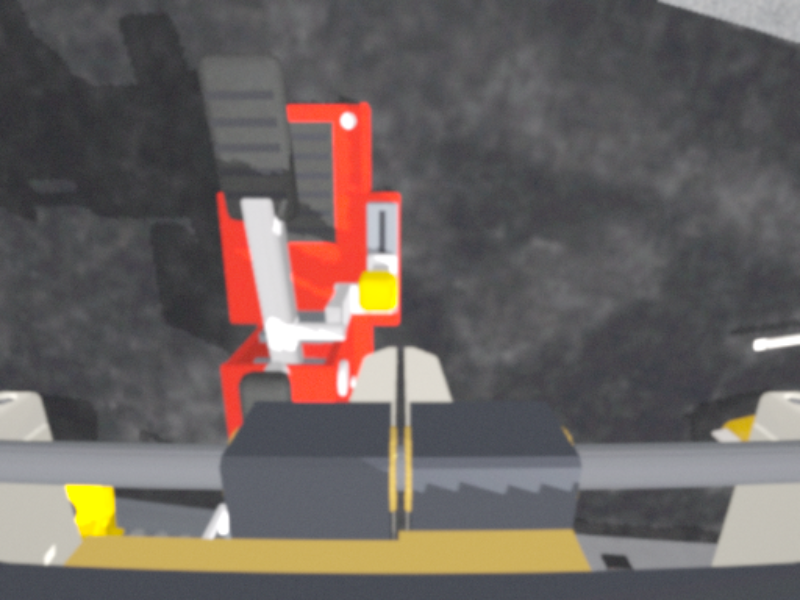

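The closed fingers stand ahead of the yellow knob (378,291), clear of the handle's pin end at (350,325). I'll descend and push back.

Call:
carry_out(
  commands=[0, 0, 0, 0, -0.5, 2, 0, 0, 0, 0, 0, -0.5, 3.8, 0, 0, 0, 0, 0, -0.5, 3.8, 0, 0, 0, 0, 0.4, -0.5, 3.8, 0, 0, 0, 0, 0.8, -0.5, 3.8, 0],
)

```text
time_s: 2.2
tcp_pos: [0.4558, 0.2791, 0.1048]
tool_rot: [0.001, -0.102, 0.995, 0.0]
wrist_force: [0.3, -0.1, -0.1]
opening: 0.0002
gripper_force: 0.0
```

Call:
carry_out(
  commands=[0, 0, 0, 0.4, 0, 0, 0, 0, 0, 0, 0.8, 0, 0, 0, 0, 0, 0, 1.2, 0, 0, 0, 0, 0, 0, 1.6, 0, 0, 0, 0, 0, 0, 1.8, 0, 0, 0],
)

```text
time_s: 2.7
tcp_pos: [0.4375, 0.2748, 0.1031]
tool_rot: [0.0, -0.102, 0.995, 0.0]
wrist_force: [2.0, -0.7, 0.6]
opening: 0.0005
gripper_force: 0.8
```

Call:
carry_out(
  commands=[0, 0, 0, 0.2, 0, 0, 0, 0, 0, 0, 0.4, 0, 0, 0, 0, 0, 0, 0.6, 0, 0, 0, 0, 0, 0, 0.7, 0, 0, 0, 0, 0, 0, 0.8, 0, 0, 0],
)

```text
time_s: 3.2
tcp_pos: [0.4299, 0.2733, 0.103]
tool_rot: [-0.0, -0.102, 0.995, -0.0]
wrist_force: [0.4, 0.5, 0.3]
opening: 0.0002
gripper_force: 0.8
```

Call:
carry_out(
  commands=[0, 0, 0, 0.1, 0, 0, 0, 0, 0, 0, 0.2, 0, 0, 0, 0, 0, 0, 0.3, 0, 0, 0],
)

```text
time_s: 3.5
tcp_pos: [0.4272, 0.2726, 0.103]
tool_rot: [0.0, -0.102, 0.995, -0.0]
wrist_force: [4.0, 0.2, -1.6]
opening: 0.0003
gripper_force: 1.7
```

Call:
carry_out(
  commands=[0, 0, 0, 0.1, 0, 0, 0, 0, 0, 0, 0.2, 0, 0, 0],
)

```text
time_s: 3.7
tcp_pos: [0.4251, 0.2722, 0.103]
tool_rot: [0.0, -0.102, 0.995, -0.0]
wrist_force: [3.3, -0.1, -0.8]
opening: 0.0004
gripper_force: 1.8
```

Call:
carry_out(
  commands=[0, 0, 0, 0.1, 0, 0, 0, 0, 0, 0, 0.2, 0, 0, 0],
)

```text
time_s: 3.9
tcp_pos: [0.423, 0.2718, 0.103]
tool_rot: [0.0, -0.102, 0.995, -0.0]
wrist_force: [3.9, -0.4, -1.9]
opening: 0.0006
gripper_force: 1.8
```

Call:
carry_out(
  commands=[0, 0, 0, -0.5, 0, 0, 0, 0, 0, 0, -0.5, 0, -5, 0.5, 0, 0, 0, -1.5, -2, -10, 0.5, 0, 0, 0, -2.5, -4, -15, 0.5, 0, 0, 0, -2.5, -4, -16, 0.5],
)

```text
time_s: 4.4
tcp_pos: [0.4573, 0.237, 0.2671]
tool_rot: [0.002, -0.101, 0.995, 0.001]
wrist_force: [0.7, -0.2, 0.2]
opening: 0.0275
gripper_force: 0.0
```

Call:
carry_out(
  commands=[0, 0, 0, 0, 0, 0, 0.5, 0, 0, 0, 0, 0, 0, 0.5],
)

```text
time_s: 4.6
tcp_pos: [0.4551, 0.2377, 0.2622]
tool_rot: [-0.001, -0.102, 0.995, -0.0]
wrist_force: [-0.0, -0.3, -1.3]
opening: 0.0435
gripper_force: 0.0
```

```bash
python3 - <<'E'
from h import *
s=arm.read_state();np.save("s3.npy",s,allow_pickle=True);im=snapshot("wrist")[...,::-1];cv2.imwrite("pics/w3.png",im);print(s["tcp_pos"],s["tool_rot"],s["opening"])
cv2.imwrite("pics/w3b.png",cv2.resize(im[60:320,100:420],(800,650),interpolation=cv2.INTER_CUBIC)[:600])
E
```

```text
[0.45513728 0.23769772 0.2622148 ] [-7.32084452e-04 -1.01706828e-01  9.94814142e-01 -8.57420275e-05] 0.04345425559529682
```

View pics/w3b.png

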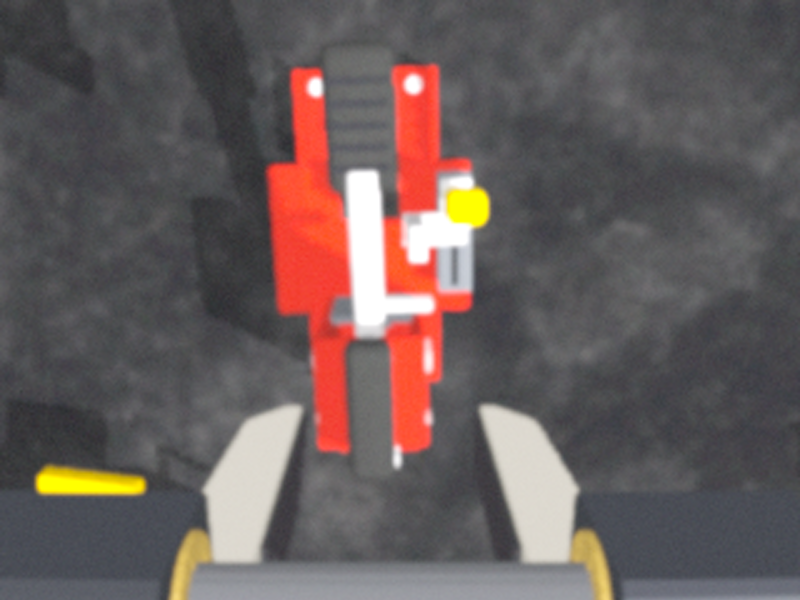

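The jack now shows in crop: rear corners (292,69)/(438,66), wide plate corners (268,166), (471,160), (275,313), (472,309), and the knob at (467,207), now at the rear of its slot.

```bash
python3 - <<'E'
from h import *
np.set_printoptions(precision=4,suppress=True)
s=np.load("s3.npy",allow_pickle=True).item();w=cam("wrist",s)
f=lambda L,z:onz(w,np.array(L)/2.5+[100,60]-.3,z)[:,:2]
rc=f([(292,69),(438,66)],.018);wc=f([(268,166),(471,160),(275,313),(472,309)],.008);kn=f([(467,207)],.085)[0]
M=np.array([[-155,38],[-155,-38],[-105,-56],[-105,56],[-20,-56],[-20,56]])/1e3;M[[0,1]]=M[[1,0]]
P=np.r_[rc,wc]
a=M-M.mean(0);b=P-P.mean(0);yaw=np.arctan2((a[:,0]*b[:,1]-a[:,1]*b[:,0]).sum(),(a*b).sum())
Rm=np.array([[np.cos(yaw),-np.sin(yaw)],[np.sin(yaw),np.cos(yaw)]]);O=P.mean(0)-Rm@M.mean(0)
print("yaw",yaw,"O",O,"res",(P-O-M@Rm.T)*1e3,"knob jack",(kn-O)@Rm)
g=f([(369,340),(369,475)],.12);print("grip",(g-O)@Rm)
t=O+Rm@[-.025,0];print("grasp target",t,"tcp in jack",(s["tcp_pos"][:2]-O)@Rm)
w_=s["tool_rot"];T=R.from_quat([*w_[1:],w_[0]]).as_matrix();print("delta tool cm",100*T.T@(np.r_[t,.124]-s["tcp_pos"]))
E
```

```text
yaw 0.22720704402080533 O [0.5042 0.2381] res [[ 0.2117 -0.2632]
 [ 0.548   0.0692]
 [ 0.0687 -0.039 ]
 [-0.5855  0.4637]
 [ 0.1635 -2.0458]
 [-0.4064  1.8151]] knob jack [-0.0889  0.0463]
grip [[-0.0378  0.0012]
 [ 0.0264 -0.0009]]
grasp target [0.4798 0.2325] tcp in jack [-0.0479  0.0106]
delta tool cm [-2.3353 -1.0091 13.8181]
```

Call:
carry_out(
  commands=[0, 0, -0.023, -2.3, -1.0, 4, 0.5, 0, 0, -0.023, -2.3, -1.0, 8, 0.5, 0, 0, -0.023, -2.3, -1.0, 11, 0.5, 0, 0, -0.023, -2.3, -1.0, 11, 0.5],
)

```text
time_s: 5.05
tcp_pos: [0.4773, 0.2318, 0.1481]
tool_rot: [-0.005, -0.113, 0.994, -0.001]
wrist_force: [-0.8, -0.2, 0.4]
opening: 0.0462
gripper_force: 0.0
```

```bash
python3 - <<'E'
from h import *
s=arm.read_state();yaw=.2272;Rm=np.array([[np.cos(yaw),-np.sin(yaw)],[np.sin(yaw),np.cos(yaw)]])
print(s["tcp_pos"],(s["tcp_pos"][:2]-[.5042,.2381])@Rm,2*np.arctan2(-s["tool_rot"][1],s["tool_rot"][2]),s["opening"])
E
```

```text
[0.47730172 0.23183645 0.1481305 ] [-2.76178891e-02 -4.37354696e-05] 0.2272991873783305 0.046249707689903774
```

Call:
carry_out(
  commands=[0, 0, 0, -0.1, 0, 2.0, 0.5, 0, 0, 0, -0.1, 0, 2.6, 0.5, 0, 0, 0, -0.1, 0, 2.6, 0.5],
)

```text
time_s: 5.35
tcp_pos: [0.4808, 0.2329, 0.127]
tool_rot: [-0.001, -0.113, 0.994, -0.0]
wrist_force: [-0.4, -0.3, 0.7]
opening: 0.0461
gripper_force: 0.0
```

Call:
carry_out(
  commands=[0, 0, 0, 0, 0, 0, 0.1, 0, 0, 0, 0, 0, 0, 0.1, 0, 0, 0, 0, 0, 0, 0.1, 0, 0, 0, 0, 0, 0, 0.1, 0, 0, 0, 0, 0, 0, 0.1],
  grip_force=50,
)

```text
time_s: 5.85
tcp_pos: [0.4814, 0.233, 0.1276]
tool_rot: [0.0, -0.113, 0.994, 0.0]
wrist_force: [-1.4, -0.7, 5.3]
opening: 0.0214
gripper_force: 50.0
```

Call:
carry_out(
  commands=[0, 0, 0, 0, 0, 0, 0.35, 0, 0, 0, 0, 0, 0.3, 0.35, 0, 0, 0, 0, 0, 0.3, 0.35],
)

```text
time_s: 6.15
tcp_pos: [0.4809, 0.2327, 0.1235]
tool_rot: [-0.0, -0.113, 0.994, -0.0]
wrist_force: [0.3, 0.4, -0.3]
opening: 0.0321
gripper_force: 0.0
```

Call:
carry_out(
  commands=[0, 0, 0, 0, 0, 0, 0.1, 0, 0, 0, 0, 0, 0, 0.1, 0, 0, 0, 0, 0, 0, 0.1, 0, 0, 0, 0, 0, 0, 0.1],
  grip_force=60,
)

```text
time_s: 6.55
tcp_pos: [0.4811, 0.2328, 0.1239]
tool_rot: [-0.0, -0.113, 0.994, -0.0]
wrist_force: [1.5, 0.7, -2.2]
opening: 0.0214
gripper_force: 60.0
```

Call:
carry_out(
  commands=[0, 0, 0, 0, 0, -0.1, 0.1, 0, 0, 0, 0, 0, -0.3, 0.1, 0, 0, 0, 0, 0, -0.5, 0.1, 0, 0, 0, 0, 0, -0.8, 0.1, 0, 0, 0, 0, 0, -0.8, 0.1],
)

```text
time_s: 7.05
tcp_pos: [0.4813, 0.2329, 0.1323]
tool_rot: [0.0, -0.113, 0.994, 0.0]
wrist_force: [0.4, 0.1, -10.8]
opening: 0.0214
gripper_force: 60.0
```

```bash
python3 - <<'E'
from h import *
s=arm.read_state();print(s["tcp_pos"],s["tool_rot"],s["wrist_force"],s["moment"])
np.save("s4.npy",s,allow_pickle=True)
a=snapshot("side")[125:205,170:330,::-1];b=snapshot("wrist")[...,::-1]
cv2.imwrite("pics/w4.png",b)
cv2.imwrite("pics/v4.png",np.vstack([cv2.resize(a,(600,300),interpolation=cv2.INTER_CUBIC),cv2.resize(b[60:300,0:480],(600,300))]))
E
```

```text
[0.48129806 0.23285352 0.13234848] [ 1.85693525e-04 -1.13211241e-01  9.93570923e-01  3.73643078e-05] [  0.35948979   0.12781478 -10.78601381] [ 0.06967895 -0.28155878  0.00410595]
```

View pics/v4.png

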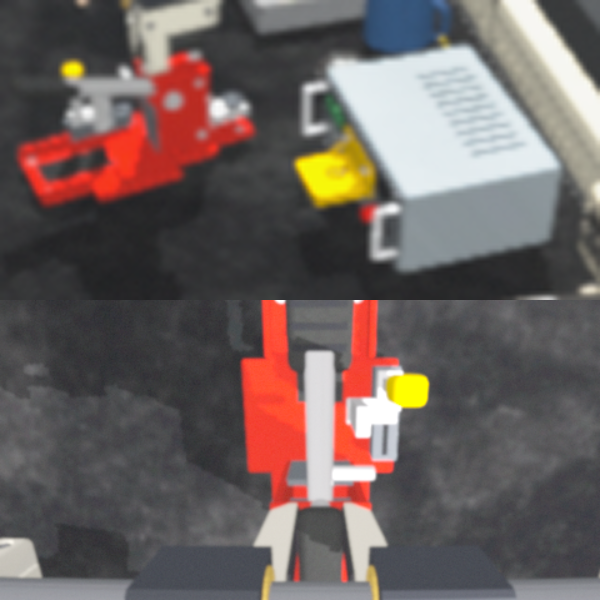

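The jack hangs level in the fingers about 8 mm up, with the knob fully back. I'm carrying it sideways to a stand-off in front of the bracket.

Call:
carry_out(
  commands=[0, 0, 0.01, 0.2, -1, 0, 0.1, 0, 0, 0.03, 0.5, -3, 0, 0.1, 0, 0, 0.05, 0.8, -5, 0, 0.1, 0, 0, 0.07, 1.1, -7, 0, 0.1, 0, 0, 0.09, 1.4, -9, 0, 0.1],
)

```text
time_s: 7.65
tcp_pos: [0.4876, 0.1405, 0.132]
tool_rot: [-0.0, -0.068, 0.998, -0.0]
wrist_force: [-0.2, 0.3, -9.2]
opening: 0.0215
gripper_force: 60.0
```

```bash
cat > go.py <<'E'
from h import *
import sys
# delta in tool axes (cm, rad) from measured pose to TCP world target x y z, tool yaw
def delta(x,y,z,yaw):
    s=arm.read_state();w=s["tool_rot"];T=R.from_quat([*w[1:],w[0]]);p=s["tcp_pos"]
    c,q=np.cos(yaw),np.sin(yaw)
    T2=R.from_matrix(np.array([[-c,-q,0],[-q,c,0],[0,0,-1]]).T)
    print("tcp",p.round(4),"yaw",2*np.arctan2(-w[1],w[2]),"F",s["wrist_force"].round(1))
    print("turn",(T.inv()*T2).as_rotvec().round(3),"cm",(100*T.inv().apply(np.array([x,y,z])-p)).round(2))
if len(sys.argv)>4: delta(*map(float,sys.argv[1:5]))
E
python3 go.py .4943 .0829 .1323 .08
```

```text
tcp [0.4876 0.1405 0.132 ] yaw 0.135575169449348 F [-0.2  0.3 -9.2]
turn [-0.    -0.     0.056] cm [ 0.12 -5.8  -0.03]
```

Call:
carry_out(
  commands=[0, 0, 0.02, 0, -2, 0, 0.1, 0, 0, 0.04, 0.1, -4, 0, 0.1, 0, 0, 0.055, 0.1, -5.4, 0.2, 0.1, 0, 0, 0.055, 0.1, -5.4, 0.4, 0.1, 0, 0, 0.055, 0.1, -5.4, 0.4, 0.1],
)

```text
time_s: 8.15
tcp_pos: [0.494, 0.0881, 0.1277]
tool_rot: [-0.0, -0.041, 0.999, 0.0]
wrist_force: [0.6, 0.3, -9.1]
opening: 0.0212
gripper_force: 60.0
```

```bash
python3 go.py .4943 .0829 .1283 .08; python3 - <<'E'
from h import *
a=snapshot("side");b=snapshot("top")
cv2.imwrite("pics/s5.png",a[...,::-1]);cv2.imwrite("pics/t5.png",b[...,::-1])
A=cv2.resize(a[130:205,190:330,::-1],(560,300),interpolation=cv2.INTER_CUBIC);B=cv2.resize(b[130:205,150:290,::-1],(560,300),interpolation=cv2.INTER_CUBIC)
cv2.imwrite("pics/v5.png",np.vstack([A,B]))
E
```

```text
tcp [0.494  0.0881 0.1277] yaw 0.08115853163901735 F [ 0.6  0.3 -9.1]
turn [ 0.    -0.001  0.001] cm [ 0.01 -0.52 -0.06]
```

View pics/v5.png

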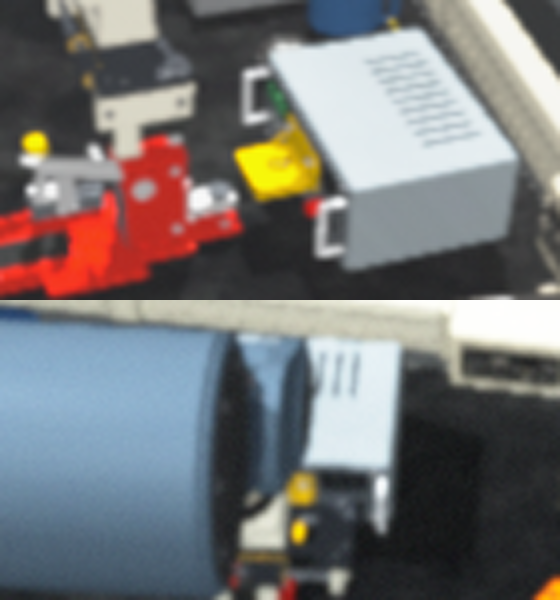

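Side view: saddle about (213,192) in crop → (243,178), ring mark about (280,163) → (259.8,170.5), bracket corners (236,156), (262,198), (318,188). The top view is mostly blocked by the arm.

```bash
python3 - <<'E'
from h import *
np.set_printoptions(precision=4,suppress=True)
s=cam("side");p=np.array([.494,.0881]);y=.081;u=np.array([np.cos(y),np.sin(y)]);v=np.array([-u[1],u[0]])
def W(x,yy,z):return np.r_[p+u*(x+.0237)+v*yy,z+.004]
for n,P in(("saddle",W(.06,0,.033)),("tower RF top",W(.024,-.026,.096)),("tower RR top",W(-.03,-.026,.096)),("base RF",W(.072,-.038,.006)),("knob top",W(-.088,.046,.088)),
  ("ring .6325,.094",[.6325,.094,.056]),("brk FR",[.6325-.0279+.0022,.094-.0279-.0022,.056]),("brk FL",[.6325-.0279-.0022,.094+.0279-.0022,.056])):
    q=proj(s,P)[0];print(n,"px",q,"crop",(q-[190,130]+.4)*4)
im=cv2.imread("pics/s5.png").astype(int);b,g,r=im[...,0],im[...,1],im[...,2]
m=((r>140)&(g>110)&(b<70)).astype(np.uint8);n,l,st,c=cv2.connectedComponentsWithStats(m)
for i in range(1,n):
    if st[i,4]>15 and st[i,1]<210:print(st[i],c[i])
f=lambda L:onz(s,np.array(L)/4+[190,130]-.4,.056)
print(f([(236,156),(258,190),(318,186),(280,163)]))
E
```

```text
saddle px [244.2205 176.9017] crop [218.4821 189.2069]
tower RF top px [236.0915 168.7992] crop [185.9662 156.7968]
tower RR top px [220.1464 171.8183] crop [122.1854 168.8731]
base RF px [250.7966 188.8678] crop [244.7863 237.071 ]
knob top px [198.2295 164.2685] crop [ 34.5181 138.6739]
ring .6325,.094 px [259.6899 170.6168] crop [280.3598 164.0673]
brk FR px [254.6202 176.9384] crop [260.0807 189.3536]
brk FL px [249.5808 167.3944] crop [239.9231 151.1775]
[228  74  16  10 110] [236.7273  77.6091]
[152  93  31  11 190] [166.6579  99.7947]
[177 109   7   7  21] [179.2857 112.381 ]
[200 112   6   8  32] [201.8125 116.0312]
[248 159  22  21 259] [259.3282 170.7143]
[196 163   6   5  28] [198.5    165.1429]
[434 208   6   6  16] [436.4375 210.625 ]
[[0.5974 0.1137 0.056 ]
 [0.6049 0.0634 0.056 ]
 [0.6562 0.0574 0.056 ]
 [0.6326 0.0955 0.056 ]]
```

Call:
carry_out(
  commands=[0, 0, 0, 0, -0.5, 0.1, 0.1, 0, 0, 0, 0, -0.5, 0.2, 0.1, 0, 0, 0, -1, -0.5, 0.2, 0.1, 0, 0, 0, -2, -0.5, 0.2, 0.1, 0, 0, 0, -3, -0.5, 0.2, 0.1],
)

```text
time_s: 8.75
tcp_pos: [0.5258, 0.086, 0.1261]
tool_rot: [0.0, -0.041, 0.999, 0.0]
wrist_force: [0.6, 0.1, -9.8]
opening: 0.0215
gripper_force: 60.0
```

```bash
python3 go.py .5486 .0878 .1259 .08
```

```text
tcp [0.5258 0.086  0.1261] yaw 0.08199113266722464 F [ 0.6  0.1 -9.8]
turn [0.    0.001 0.002] cm [-2.28 -0.01  0.02]
```

Call:
carry_out(
  commands=[0, 0, 0, -0.6, 0, 0, 0.1, 0, 0, 0, -1.2, 0, 0, 0.1, 0, 0, 0, -1.8, 0, 0, 0.1, 0, 0, 0, -2.2, 0, 0, 0.1, 0, 0, 0, -2.2, 0, 0, 0.1],
)

```text
time_s: 9.25
tcp_pos: [0.5467, 0.0877, 0.1259]
tool_rot: [-0.0, -0.041, 0.999, -0.0]
wrist_force: [0.6, 0.5, -10.4]
opening: 0.0213
gripper_force: 60.0
```

```bash
python3 go.py .5486 .0878 .1235 .08; python3 - <<'E'
from h import *
a=snapshot("side");cv2.imwrite("pics/s6.png",a[...,::-1])
cv2.imwrite("pics/v6.png",cv2.resize(a[130:205,200:330,::-1],(780,450),interpolation=cv2.INTER_CUBIC))
E
```

```text
tcp [0.5467 0.0877 0.1259] yaw 0.08198644206149938 F [  0.6   0.5 -10.4]
turn [-0.    -0.     0.002] cm [-0.19 -0.    0.24]
```

View pics/v6.png

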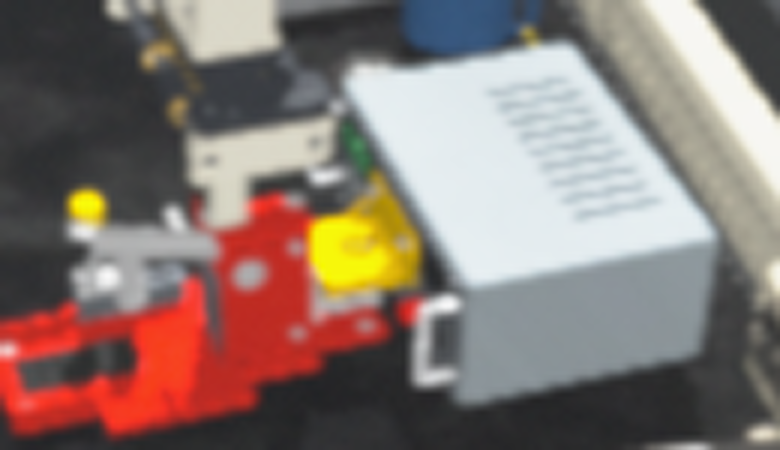

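The toe and saddle are now under the yellow bracket at (360,245) in the crop, with the tower just short of it and the unit unmoved. I'll lower and release.

Call:
carry_out(
  commands=[0, 0, 0, -0.1, 0, 0, 0.1, 0, 0, 0, -0.1, 0, 0.1, 0.1, 0, 0, 0, -0.1, 0, 0.2, 0.1, 0, 0, 0, -0.1, 0, 0.25, 0.1, 0, 0, 0, -0.1, 0, 0.25, 0.1],
)

```text
time_s: 9.8
tcp_pos: [0.5475, 0.0877, 0.1239]
tool_rot: [0.0, -0.041, 0.999, -0.0]
wrist_force: [-2.1, -0.9, -2.2]
opening: 0.0215
gripper_force: 60.0
```

Call:
carry_out(
  commands=[0, 0, 0, 0, 0, 0, 0.25, 0, 0, 0, 0, 0, 0, 0.4, 0, 0, 0, 0, 0, 0, 0.4, 0, 0, 0, 0, 0, -0.5, 0.4, 0, 0, 0, 0, 0, -2, 0.4],
  grip_force=10,
)

```text
time_s: 10.3
tcp_pos: [0.5469, 0.0877, 0.1431]
tool_rot: [-0.001, -0.041, 0.999, -0.0]
wrist_force: [0.9, 1.2, 0.7]
opening: 0.0371
gripper_force: 0.0
```

```bash
python3 go.py .5486 .0878 .1239 .08
```

```text
tcp [0.5469 0.0877 0.1431] yaw 0.08195179146195553 F [0.9 1.2 0.7]
turn [-0.    -0.002  0.002] cm [-0.17  0.    1.92]
```

Call:
carry_out(
  commands=[0, 0, 0, 0, 0, -4, 0.4, 0, 0, 0, 3, 0, -6, 0, 0, 0, 0, 7, 0, -6, 0, 0, 0, 0, 10.4, 0, -6, 0, 0, 0, 0, 10.4, 0, -6, 0],
)

```text
time_s: 10.8
tcp_pos: [0.4407, 0.0791, 0.204]
tool_rot: [-0.001, -0.041, 0.999, -0.0]
wrist_force: [0.2, 1.2, 0.2]
opening: 0.0097
gripper_force: 0.0
```

Call:
carry_out(
  commands=[0, 0, 0, 0, 0, 0, 0, 0, 0, 0, 0, 0, 0, 0, 0, 0, 0, 0, 0, 0, 0, 0, 0, 0, 0, 0, 2, 0, 0, 0, 0, 0, 0, 4, 0],
)

```text
time_s: 11.3
tcp_pos: [0.4446, 0.0793, 0.1631]
tool_rot: [0.001, -0.041, 0.999, 0.0]
wrist_force: [0.1, -0.5, -1.2]
opening: 0.0003
gripper_force: 0.0
```

```bash
python3 - <<'E'
from h import *
# wrist look: jack pose check from knob, unit/bracket check from side
np.set_printoptions(precision=4,suppress=True)
a=snapshot("side").astype(int);b=snapshot("wrist").astype(int)
for nm,im,C in(("side",a,cam("side")),("wrist",b,cam("wrist"))):
    r,g,bb=im[...,0],im[...,1],im[...,2];m=((r>140)&(g>110)&(bb<70)).astype(np.uint8);n,l,st,c=cv2.connectedComponentsWithStats(m)
    for i in range(1,n):
        if st[i,4]>20 and (nm=="wrist" or 155<st[i,1]<205):print(nm,st[i],c[i],onz(C,[c[i]],.08))
u=np.array([np.cos(.082),np.sin(.082)]);O=np.array([.5711,.0896]);k=O-.088*u+.046*np.array([-u[1],u[0]]);print("knob pred",k,proj(cam("side"),[*k,.08]))
print(np.r_[O-.128*u])
E
python3 go.py .4435 .0791 .135 .082
```

```text
side [251 159  19  20 232] [260.1293 170.4612] [[0.6257 0.0648 0.08  ]]
side [211 162   7   5  28] [214.2857 164.0714] [[0.4809 0.1341 0.08  ]]
wrist [   0   93   26   90 1133] [ 10.1165 131.6628] [[ 0.3961 -0.1251  0.08  ]]
wrist [  0 110   5   8  21] [  1.3333 114.2857] [[ 0.3826 -0.1306  0.08  ]]
wrist [   3  212   42   42 1188] [ 23.9697 232.016 ] [[ 0.4854 -0.1272  0.08  ]]
wrist [298 234  22  24 462] [308.0693 246.487 ] [[0.4774 0.1285 0.08  ]]
wrist [ 30 265  31  18 279] [ 41.8423 275.8136] [[ 0.53   -0.1173  0.08  ]]
knob pred [0.4796 0.1282] [[214.1902 165.1158]]
[0.4435 0.0791]
tcp [0.4431 0.0791 0.1616] yaw 0.08184650811007044 F [-1.2  0.6 -0. ]
turn [ 0.    -0.004 -0.   ] cm [-0.05 -0.    2.66]
```

Call:
carry_out(
  commands=[0, 0, 0, 0, 0, 1.5, 0, 0, 0, 0, 0, 0, 2.5, 0, 0, 0, 0, 0, 0, 3.2, 0, 0, 0, 0, 0, 0, 4, 0, 0, 0, 0, 0, 0, 5, 0],
)

```text
time_s: 11.9
tcp_pos: [0.444, 0.0792, 0.1137]
tool_rot: [0.0, -0.041, 0.999, -0.0]
wrist_force: [-2.6, -0.6, 4.9]
opening: 0.0004
gripper_force: 2.6
```

Call:
carry_out(
  commands=[0, 0, 0, 0, 0, 0.9, 0, 0, 0, 0, 0, 0, 1.8, 0, 0, 0, 0, 0, 0, 2.7, 0, 0, 0, 0, 0, 0, 3.2, 0, 0, 0, 0, 0, 0, 3.4, 0],
)

```text
time_s: 12.4
tcp_pos: [0.4448, 0.0793, 0.08]
tool_rot: [0.001, -0.041, 0.999, 0.0]
wrist_force: [-0.6, 0.8, 9.9]
opening: 0.0005
gripper_force: 4.8
```

```bash
python3 go.py .4435 .0791 .077 .082
```

```text
tcp [0.4448 0.0793 0.08  ] yaw 0.08191610238056804 F [-0.6  0.8  9.9]
turn [-0.     0.002 -0.   ] cm [ 0.13 -0.01  0.3 ]
```

Call:
carry_out(
  commands=[0, 0, 0, 0, 0, 0.2, 0, 0, 0, 0, 0, 0, 0.3, 0],
)

```text
time_s: 12.6
tcp_pos: [0.4451, 0.0793, 0.0783]
tool_rot: [0.001, -0.041, 0.999, 0.0]
wrist_force: [-8.1, -0.5, 36.1]
opening: 0.0007
gripper_force: 18.6
```

Call:
carry_out(
  commands=[0, 0, 0, 0, 0, 0.1, 0, 0, 0, 0, 0, 0, 0.2, 0],
)

```text
time_s: 12.8
tcp_pos: [0.4453, 0.0793, 0.0773]
tool_rot: [0.002, -0.041, 0.999, 0.0]
wrist_force: [-13.9, -1.6, 54.6]
opening: 0.0004
gripper_force: 28.3
```

Call:
carry_out(
  commands=[0, 0, 0, 0, 0, -1.5, 0, 0, 0, 0, 0, 0, -3, 0, 0, 0, 0, 0, 0, -4.5, 0, 0, 0, 0, 0, 0, -6, 0, 0, 0, 0, 0, 0, -6.8, 0],
)

```text
time_s: 13.3
tcp_pos: [0.4445, 0.0793, 0.1438]
tool_rot: [0.001, -0.041, 0.999, 0.0]
wrist_force: [1.5, 0.4, -0.6]
opening: 0.0006
gripper_force: 0.0
```

```bash
cat > chk.py <<'E'
from h import *
np.set_printoptions(precision=4,suppress=True)
a=snapshot("side");cv2.imwrite("pics/side_%d.png"%(arm.read_state()["time_s"]*100),a[...,::-1])
im=a.astype(int);r,g,b=im[...,0],im[...,1],im[...,2]
m=((r>140)&(g>110)&(b<70)).astype(np.uint8);n,l,st,c=cv2.connectedComponentsWithStats(m)
for i in range(1,n):
    if st[i,4]>20 and 145<st[i,1]<205:print(st[i],c[i].round(2))
# unit image shift against the picture before pumping: front part and rear part of the box
ref=cv2.imread("pics/s6.png",0).astype(np.float32);cur=cv2.cvtColor(a,cv2.COLOR_RGB2GRAY).astype(np.float32)
for nm,(x0,y0,x1,y1) in dict(front_right=(265,165,290,200),front_top=(262,140,282,165),rear_right=(300,155,322,190),whole=(262,135,322,200)).items():
    res=cv2.matchTemplate(cur[y0-8:y1+8,x0-8:x1+8],ref[y0:y1,x0:x1],cv2.TM_CCOEFF_NORMED)
    _,v,_,(i,j)=cv2.minMaxLoc(res)
    q=lambda a,b,c:(a-c)/(2*(a-2*b+c)) if abs(a-2*b+c)>1e-9 else 0
    dx=q(res[j,max(i-1,0)],v,res[j,min(i+1,16)]);dy=q(res[max(j-1,0),i],v,res[min(j+1,16),i])
    print(nm,"shift px",round(i-8+dx,2),round(j-8+dy,2),"score",round(v,3))
E
python3 chk.py; python3 go.py .4435 .0791 .077 .082
```

```text
[251 159  19  21 234] [260.44 170.66]
[211 162   7   5  28] [214.29 164.07]
front_right shift px -0.04 0.0 score 1.0
front_top shift px -0.03 0.02 score 1.0
rear_right shift px -0.04 0.02 score 1.0
whole shift px -0.04 0.01 score 0.999
tcp [0.4447 0.0793 0.1443] yaw 0.08198768381611982 F [1.3 0.4 0.6]
turn [-0.     0.003 -0.   ] cm [ 0.13 -0.01  6.73]
```

Call:
carry_out(
  commands=[0, 0, 0, 0, 0, 1, 0, 0, 0, 0, 0, 0, 2, 0, 0, 0, 0, 0, 0, 3, 0, 0, 0, 0, 0, 0, 4, 0, 0, 0, 0, 0, 0, 5, 0],
)

```text
time_s: 13.85
tcp_pos: [0.4423, 0.0791, 0.0908]
tool_rot: [-0.002, -0.041, 0.999, -0.0]
wrist_force: [-4.5, 0.5, 10.2]
opening: 0.0006
gripper_force: 5.0
```

Call:
carry_out(
  commands=[0, 0, 0, 0, 0, 0.6, 0, 0, 0, 0, 0, 0, 1.1, 0, 0, 0, 0, 0, 0, 1.4, 0, 0, 0, 0, 0, 0, 1.4, 0],
)

```text
time_s: 14.25
tcp_pos: [0.4437, 0.0792, 0.0783]
tool_rot: [-0.0, -0.041, 0.999, -0.0]
wrist_force: [-6.2, -1.4, 27.5]
opening: 0.0005
gripper_force: 14.0
```

```bash
python3 chk.py; python3 go.py .4435 .0791 .077 .082
```

```text
[252 157  21  17 249] [262.51 165.95]
front_right shift px 2.91 -4.49 score 0.954
front_top shift px 4.3 -2.85 score 0.95
rear_right shift px 2.13 -1.28 score 0.946
whole shift px 2.06 -2.12 score 0.877
tcp [0.4437 0.0792 0.0784] yaw 0.08201333409354264 F [-5.7 -0.4 26. ]
turn [-0.    -0.001  0.   ] cm [ 0.02 -0.01  0.14]
```

```bash
python3 - <<'E'
from h import *
np.set_printoptions(precision=2,suppress=True)
s=cam("side");y=.08;u=np.array([np.cos(y),np.sin(y),0]);v=np.array([-u[1],u[0],0]);C=np.array([.632,.0945,0])+.101*u
def P(x,yy,z,th):
    X=x-.058;x2=X*np.cos(th)+z*np.sin(th)+.058;z2=-X*np.sin(th)+z*np.cos(th)
    return C+u*x2+v*yy+np.array([0,0,z2])
for lift in(.005,.007,.010,.012,.015):
    th=lift/.116
    f=lambda *a:proj(s,P(*a,th))[0]-proj(s,P(*a,0))[0]
    print(lift,"ring",f(-.101,0,.056),"frontright",f(-.075,-.105,.06),"fronttop",f(-.075,.05,.1),"rearright",f(.06,-.105,.06))
E
```

```text
0.005 ring [ 0.75 -1.68] frontright [ 0.88 -1.48] fronttop [ 1.24 -1.54] rearright [ 0.69 -0.11]
0.007 ring [ 1.07 -2.35] frontright [ 1.25 -2.07] fronttop [ 1.75 -2.15] rearright [ 0.96 -0.15]
0.01 ring [ 1.58 -3.36] frontright [ 1.82 -2.95] fronttop [ 2.55 -3.05] rearright [ 1.37 -0.2 ]
0.012 ring [ 1.93 -4.03] frontright [ 2.22 -3.54] fronttop [ 3.09 -3.65] rearright [ 1.64 -0.23]
0.015 ring [ 2.49 -5.04] frontright [ 2.84 -4.41] fronttop [ 3.92 -4.53] rearright [ 2.04 -0.26]
```

Call:
carry_out(
  commands=[0, 0, 0, 0, 0, 0, 0, 0, 0, 0, 0, 0, 0, 0, 0, 0, 0, 0, 0, 0, 0, 0, 0, 0, 0, 0, 0, 0, 0, 0, 0, 0, 0, 0, 0],
)

```text
time_s: 14.8
tcp_pos: [0.4436, 0.0792, 0.0784]
tool_rot: [-0.0, -0.041, 0.999, -0.0]
wrist_force: [-6.9, -0.7, 24.7]
opening: 0.0002
gripper_force: 13.0
```

```bash
python3 chk.py; python3 - <<'E'
from plant import arm
print(arm.close_job())
E
```

```text
[252 157  21  17 249] [262.51 165.95]
front_right shift px 2.91 -4.49 score 0.954
front_top shift px 4.31 -2.85 score 0.95
rear_right shift px 2.13 -1.29 score 0.946
whole shift px 2.07 -2.12 score 0.877
the job is handed in; nothing more can be done
None
```

The job is handed in: the lock knob is fully back, the jack's saddle is under the lift pad, and the arm is still holding the handle down with the unit's front feet an estimated 12–15 mm off the bench (judged from the side camera).

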